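# Pull the bung from an ink tin

### The job

Open the low, wide ink tin: hold the bung puller by its wooden grip, slide its fork under the brim of that tin's bung and pull straight up until the bung pops out. Carry the bung on the fork to the white mixing slab, set the puller down (do not drop it) upright on its fork near the middle of the slab, and leave it there with the bung right way up in the fork. Never touch the bung with the gripper itself.

Things in the scene. Friction and masses are not known exactly. Their poses are not given: they have to be found in the camera images.
- puller: C-shaped steel tool standing on a flat fork, 250 g. Origin: underside, below mid-grip; z up, x to the fork's open end. Two prongs, z 0-8 mm, x -54 to 44, each 12 wide, slot 52 wide between. Rear upright: front face x -54, 18 wide, joined to the grip by an arm, z 60-72. Wooden grip block on top: x -30 to 30, z 60 to 106, 18 thick along y (take it across y). Open between z 8 and 60.
- bung: Black round plastic bung in the neck of the low wide tin, 40 to 85 g. Origin: centre of its plug's foot, z up. Plug 24 mm across, z 0 to 14, hidden in the neck; brim 84 mm across, 6 thick, underside at z 14; low domed button on top to z 32. Spring clips hold it: about 5 to 12 N straight up draws it out over 10 to 14 mm, then it is free.
- tin: Low wide grey ink tin, 150 mm across, 100 mm high, fixed. Origin: centre of underside. On its flat top a neck 32 mm across, 26 high carries the bung, so 26 mm are free under the brim (brim underside 126 mm above the bench). The taller slim tin nearby (110 across, 130 high, like bung that does not come out) is not the one.
- slab: White ceramic mixing slab, 200 x 200 x 15 mm, fixed flat on the bench. Origin: centre of its underside; top at z 15 mm. It and the puller lie on opposite sides of the tins, either way round.

How it is judged:
By the outcome, as a careful person would: the job done as asked, in the order asked, and still so for the second after the job is handed in, with the robot touching nothing.
It also fails if it takes over 70 s, if anything falls off the work surface, if the arm or the gripper's body presses on something with over 40 N, if the wrist force passes 120 N, or if a joint passes its speed limit or range.

### The arm

A 6-joint arm with a two-finger parallel gripper is mounted at the origin on the work surface. World frame = base frame: x ahead of the robot, y to its left, z up, the work surface at z = 0. Lengths are in mm, angles in rad, forces in N, time in s.
With the tool pointing down it reaches from about 350 to 850 mm from the base axis. Payload 8.1 kg.
Tool frame: the origin (TCP) lies midway between the tips of the shut fingers; the grasp point (between the pads) lies behind it (arm.pinch_z is the z of the grasp point in the tool frame, in mm); z points along the fingers, y is the line along which they close (so a half turn about z gives the same grasp; the last joint's range is limited). The gripper opens to 85 mm and grips with 20 to 120 N. Pads are 22 mm wide; open, the fingers measure 114 mm over their backs; the gripper's body (76 mm by 85 mm) begins 54 mm behind the grasp point. The pads swing forward as they close: fully open they stand 13 mm farther back than shut.
Start: joints at [1.211, 0.13, 1.488, -0, 1.523, -0.085], TCP at [162.791, 577.498, 231.292] pointing down, gripper open.
Joint ranges: [-2.96, 2.96], [-0.89, 2.26], [0.02, 2.5], [-1.34, 4.48], [0, 2.73], [-2.66, 2.66]. Speed limits (rad/s): [2.39, 2.39, 2.79, 3.14, 3.14, 3.14].

### API

Orientations are given as a unit quaternion [w, x, y, z].
In Python, from workcell import arm gives the robot as it stands. The module is installed in compiled form; this text tells all that it offers.
- The arm moves only by the tool step_arm, never from a script. Its argument "series" is a list of rows, each a list of 6 numbers: the shift along the tool's x, y, z in cm, then the turn, a rotation vector about the tool's x, y, z in degrees. A call has 1 to 8 rows; each row shifts and turns the commanded pose from where the row before left it, along the tool's axes as they then stand; what a row does not reach is not made up. A row lasts 1/8 s, in which the tool goes at most 62.5 mm and 10.7 degrees, less where a joint would pass 70% of its speed; a pose out of reach is approached as far as the arm can. A call with a gripper value outside its range is refused whole. "hand" is the opening in per cent of the stroke, from 0 (shut) to 100 (fully open), set as the call begins (left out, the last holds). The fingers move at their own pace and stop on an object; "squeeze" is the grip in N (left out, the last holds). Time passes only in rows, so rows that do not move let the fingers close. It gives the time, the measured TCP pose, the force, the opening and the grip force at its end, in the units of the state.
- arm.sense(): the state, without advancing time (a new reading comes with each control period).
- arm.read_camera(name): name is "scene" or "top" or "wrist"; returns (picture, depth): 480x640x3 uint8, red, green, blue; 480x640 float32, mm along the optical axis (not along the pixel's ray), 0 where there is no reading.
- arm.camera_info(name): a dict with "fx", "fy", "cx", "cy" (pixels), "R" (3x3) and "t" (3): a world point X has camera coordinates R X + t. Camera axes: x right, y down, z forward; pixel columns grow to the right and rows downward; lengths in mm; the calibration is good to about 2 mm. A picture is of the moment at which its call begins: read the wrist's pose just before it. camera_info takes no time and is no camera call; for the wrist camera it gives the pose at the moment of the call.
- arm.finish_job(): hands the job in; it is judged then, once.
The state is a dict: "t": time; "joint_positions": joint angles; "dq": joint speeds; "joint_efforts": joint torques, N m; "tcp_pos": TCP position; "tool_rot": TCP orientation; "contact_force": force on the tool from outside, world axes, zero at the start; "ft_torque": the same for the moment, N m; "finger_gap": finger opening in mm; "grip_force": force on a finger pad.
Only numpy, scipy, OpenCV 4.12 (cv2) and the standard library are available. Lean on these libraries where they do the work, as an engineer would, in place of code of your own. Each camera call takes 0.05 s, during which the arm holds its last target. There are 200 camera calls.

## Working session

There is one attempt and no reset: what is moved stays moved. The work goes in short steps, Python scripts to look and compute and a tool call to move; the robot and the scene stay as the last step left them, time stands still between calls to the robot, and variables do not carry over. Pictures are saved under pics/ and viewed, at most 12 in all, crops included, and the job is handed in when it is done.

Besides the shell and the picture viewer there is one more tool, called after "Emit:" as name(argument=value, ...) on one line, values as JSON. step_arm: Moves the arm, as the interface text tells. Its arguments: {"type":"object","properties":{"series":{"type":"array"},"hand":{"type":"number"},"squeeze":{"type":"number"}},"required":["series"]}

```bash
mkdir -p pics
cat > h.py <<'E'
import numpy as np, cv2
from workcell import arm
def snap(n):
    ci=arm.camera_info(n); im,d=arm.read_camera(n); return im,d,ci
def cloud(d,ci):
    v,u=np.mgrid[0:480,0:640]
    p=np.stack([(u-ci['cx'])/ci['fx']*d,(v-ci['cy'])/ci['fy']*d,d],-1)
    return (p-np.array(ci['t']))@np.array(ci['R'])
E
python3 - <<'E'
from h import *
s=arm.sense();print(s,arm.pinch_z)
for n in('top','scene'):
    im,d,ci=snap(n);np.savez(n+'.npz',im=im,d=d,p=cloud(d,ci))
    cv2.imwrite(f'pics/{n}0.png',im[:,:,::-1]);print(n,ci)
E
```

```text
{'t': 0.0, 'joint_positions': array([ 1.21058140e+00,  1.31197613e-01,  1.48926824e+00,  1.87014695e-05,
        1.52299192e+00, -8.54396556e-02]), 'dq': array([-1.42329580e-03, -3.94588302e-05,  5.94592571e-04, -1.80696146e-03,
       -2.13746195e-04, -4.29983361e-04]), 'joint_efforts': array([ 3.15874504e-04, -5.69407225e+01, -5.00549626e+01, -1.77431452e-04,
        1.50914333e-02, -1.75243525e-05]), 'tcp_pos': array([162.60077373, 576.98228664, 230.22871743]), 'tool_rot': array([-2.15193165e-04,  1.36956228e-01,  9.90576661e-01, -9.07439827e-04]), 'contact_force': array([0.71542104, 0.85970179, 0.18861063]), 'ft_torque': array([-0.02974323, -0.02167021,  0.05787889]), 'grip_force': 0.0, 'finger_gap': 85.77385664325593} -18.700000000000003
top {'fx': 454.74379720919984, 'fy': 454.74379720919984, 'cx': 327.23414843394846, 'cy': 234.5677516000427, 'R': array([[-0.02225602, -0.99974784,  0.00298629],
       [-0.99571156,  0.02189768, -0.08988317],
       [ 0.08979512, -0.00497392, -0.99594784]]), 't': array([ 17.45341924, 553.1249826 , 911.03258735])}
scene {'fx': 540.0800380726322, 'fy': 540.0800380726322, 'cx': 311.16656141759205, 'cy': 240.00779106209606, 'R': array([[-0.7545326 ,  0.65623558,  0.00595116],
       [ 0.40164346,  0.46893893, -0.78662495],
       [-0.51900201, -0.59114392, -0.61740244]]), 't': array([ 378.20365559, -125.03114135, 1412.55743593])}
```

View pics/top0.png

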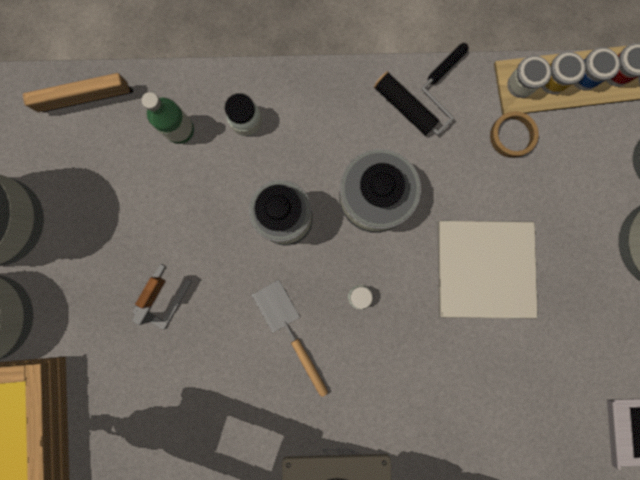

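View pics/scene0.png

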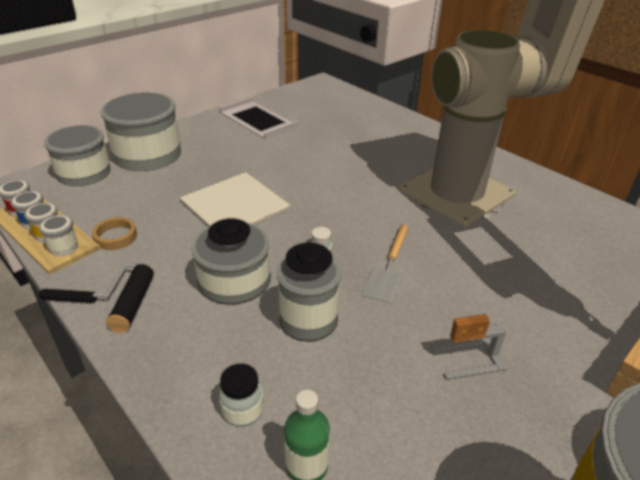

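The top view shows the puller at about (150,293), the slim tin's bung at (278,208), the wide tin's bung at (382,185), and the slab at (488,270). The puller's grip runs from (160,270) to (140,315), with the grey rear at the lower end. The scene view agrees.

Run:
```python
from h import *
D=np.load('top.npz');p=D['p'];im=D['im'].astype(int)
def box(u0,u1,v0,v1,z0,z1):
    q=p[v0:v1,u0:u1].reshape(-1,3);c=im[v0:v1,u0:u1].reshape(-1,3);m=(q[:,2]>z0)&(q[:,2]<z1);return q[m],c[m]
for n,b in dict(tinbung=(335,425,145,235,124,160),tintop=(335,425,145,235,92,108),slim=(245,318,175,248,150,190)).items():
    q,c=box(*b);(e,r)=cv2.minEnclosingCircle(q[:,:2].astype(np.float32));print(n,len(q),q.mean(0),e,r,np.percentile(q[:,2],[5,50,95]))
q,c=box(425,550,210,330,10,22);print('slab',q.mean(0),cv2.minAreaRect(q[:,:2].astype(np.float32)))
for z0,z1 in((90,115),(55,80),(15,55),(4,14)):
    q,c=box(110,215,250,345,z0,z1)
    if len(q)>4: print('pull',z0,len(q),q.mean(0),cv2.minAreaRect(q[:,:2].astype(np.float32)),q[:,:2].min(0),q[:,:2].max(0))
D=np.load('scene.npz');p=D['p'];im=D['im'].astype(int)
for z0,z1 in((80,115),(55,80),(15,55),(4,14)):
    q,c=box(430,520,305,390,z0,z1)
    if len(q)>4: print('spull',z0,len(q),q.mean(0),cv2.minAreaRect(q[:,:2].astype(np.float32)),q[:,:2].min(0),q[:,:2].max(0))
a=cv2.imread('pics/top0.png')[245:345,110:230];b=cv2.imread('pics/scene0.png')[295:395,420:540]
cv2.imwrite('pics/c1.png',cv2.resize(np.hstack([a,b]),None,fx=3.3,fy=3.3,interpolation=cv2.INTER_CUBIC))
```

```text
tinbung 1590 [633.38170715 -97.23672118 134.51703214] (634.5799560546875, -97.97640228271484) 42.10097885131836 [129.49233524 132.43876868 143.56806195]
tintop 3475 [629.95531223 -95.52662265  99.91163639] (634.537353515625, -97.92169952392578) 77.91671752929688 [ 96.68290769 100.05777165 102.67681673]
slim 1734 [590.90565174  91.71969352 164.40219302] (591.7098388671875, 92.02694702148438) 41.99105453491211 [159.55853215 162.34544945 173.3766526 ]
slab [ 475.22538928 -324.52723028   14.79790075] ((476.4075622558594, -325.5455322265625), (201.1978759765625, 199.72247314453125), 88.34367370605469)
pull 90 386 [446.09734084 341.86104907 103.53617942] ((446.1448974609375, 344.03326416015625), (19.73335838317871, 60.61567306518555), 59.23471450805664) [416.89863407 322.44055095] [474.03650899 365.50560268]
pull 55 290 [415.89243831 356.83196642  70.43842519] ((428.50799560546875, 351.78936767578125), (18.977622985839844, 97.85738372802734), 56.62798309326172) [384.00466651 322.65180826] [473.86273318 383.76809761]
pull 15 60 [392.16053885 367.07555728  34.73225046] ((393.7317810058594, 3
[... 478 characters left out ...]
03), 60.41074752807617) [418.12301155 326.99144483] [476.01424129 369.77803281]
spull 55 488 [429.44397536 363.7414363   69.96115417] ((430.3363037109375, 358.09918212890625), (19.89146614074707, 98.51498413085938), 59.635616302490234) [385.73414722 325.855921  ] [475.50230394 388.7478833 ]
spull 15 175 [398.07427543 380.8023583   33.98814207] ((397.90802001953125, 378.78125), (12.911298751831055, 21.054399490356445), 8.43150806427002) [390.13348275 367.42129374] [404.0629799 388.842509 ]
spull 4 901 [433.3826942  362.56735367   7.53812932] ((407.6397705078125, 343.639404296875), (203.6562957763672, 150.73193359375), 26.522930145263672) [298.26097846 272.36022237] [508.64965489 441.41159905]
```

View pics/c1.png

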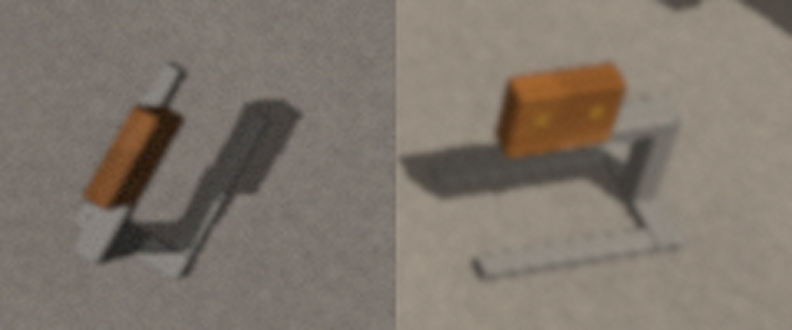

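The crop confirms the puller: the fork's open end points up-right, yaw is about -30°, and the grip centre is near (446, 346). The wide tin is at about (634.5, -98) and the slab at (476, -325).

I'll turn the tool to match the puller and move over it.

Emit:
step_arm(series=[[0, 0, 0, 0, 0, 7.2], [0, 0, 0, 0, 0, 7.1], [-5, -0.8, 0, 0, 0, 0], [-5, -0.8, 0, 0, 0, 0], [-5, -0.8, 0, 0, 0, 0], [-5, -0.8, 0, 0, 0, 0], [-5, -0.8, 0, 0, 0, 0], [-5, -0.8, 0, 0, 0, 0]], hand=100)

```text
t: 1.1
tcp_pos: [399.3, 384.4, 230.9]
tool_rot: [-0.0, 0.259, 0.966, -0.0]
contact_force: [0.5, 0.1, 0.0]
finger_gap: 85.4
grip_force: 0.0
```

Emit:
step_arm(series=[[-6, -1, 0, 0, 0, 0], [0, 0, 0, 0, 0, 0], [0, 0, 0, 0, 0, 0]])

```text
t: 1.48
tcp_pos: [445.0, 346.9, 230.8]
tool_rot: [-0.001, 0.26, 0.966, -0.0]
contact_force: [-1.1, 0.4, -0.1]
finger_gap: 85.4
grip_force: 0.0
```

```bash
cat >> h.py <<'E'
from scipy.spatial.transform import Rotation as Ro
def pose():
    s=arm.sense();w,x,y,z=s['tool_rot'];return s,np.array(s['tcp_pos']),Ro.from_quat([x,y,z,w]).as_matrix()
def go(target):  # world mm -> tool cm
    s,t,R=pose();print('t',s['t'],'tcp',t.round(1),'tool x',R[:,0].round(3),'tool z',R[:,2].round(3),'go cm',(R.T@(np.array(target)-t)/10).round(2),'F',s['contact_force'].round(1),'gap',s['finger_gap'])
E
python3 - <<'E'
from h import *
go((446,346,66))
im,d,ci=snap('wrist');p=cloud(d,ci);np.savez('w1.npz',p=p,im=im)
cv2.imwrite('pics/w1.png',im[:,:,::-1])
c=im.astype(int);m=(c[...,0]>1.6*c[...,2])&(c[...,0]>60)&(p[...,2]>98)&(p[...,2]<115)
q=p[m];print(len(q),q.mean(0),cv2.minAreaRect(q[:,:2].astype(np.float32)))
E
```

```text
t 1.475 tcp [445.  346.9 230.8] tool x [-0.865  0.502  0.001] tool z [-0.001 -0.    -1.   ] go cm [-0.15 -0.02 16.48] F [-1.1  0.4 -0.1] gap 85.35353263974426
1523 [443.48792886 348.12834554 105.79203216] ((444.7773742675781, 347.66485595703125), (16.328065872192383, 57.45706558227539), 59.4538459777832)
```

View pics/w1.png

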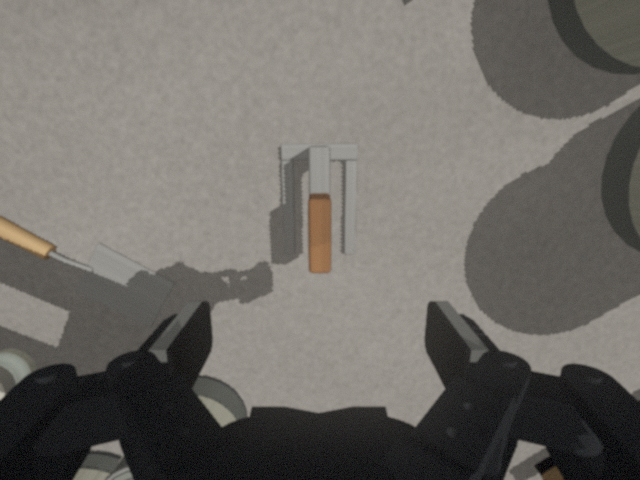

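The wrist view shows the grip at (319,233), aligned and centred between the fingers, with the rear upright at (319,152). I'll go down and grip it.

Emit:
step_arm(series=[[0, 0, 4, 0, 0, 0], [0, 0, 4, 0, 0, 0], [0, 0, 4, 0, 0, 0], [0, 0, 2, 0, 0, 0], [0, 0, 1.5, 0, 0, 0], [0, 0, 1.0, 0, 0, 0], [0, 0, 0, 0, 0, 0]])

```text
t: 2.4
tcp_pos: [445.4, 347.2, 66.4]
tool_rot: [0.0, 0.259, 0.966, -0.0]
contact_force: [-0.5, 0.0, 1.2]
finger_gap: 85.1
grip_force: 0.0
```

Emit:
step_arm(series=[[0, 0, 0, 0, 0, 0], [0, 0, 0, 0, 0, 0], [0, 0, 0, 0, 0, 0], [0, 0, 0, 0, 0, 0], [0, 0, 0, 0, 0, 0], [0, 0, 0, 0, 0, 0], [0, 0, 0, 0, 0, 0], [0, 0, 0, 0, 0, 0]], hand=0, squeeze=80)

```text
t: 3.4
tcp_pos: [445.7, 347.3, 66.7]
tool_rot: [0.0, 0.259, 0.966, 0.0]
contact_force: [1.1, 0.3, 5.4]
finger_gap: 17.0
grip_force: 78.8
```

Emit:
step_arm(series=[[0, 0, -0.5, 0, 0, 0], [0, 0, -1.5, 0, 0, 0], [0, 0, -4, 0, 0, 0], [0, 0, -5, 0, 0, 0], [0, 0, -5, 0, 0, 0], [0, 0, -3, 0, 0, 0], [0, 0, -1, 0, 0, 0], [0, 0, 0, 0, 0, 0]])

```text
t: 4.4
tcp_pos: [445.3, 347.0, 266.2]
tool_rot: [0.0, 0.259, 0.966, 0.0]
contact_force: [-0.4, -0.5, -3.0]
finger_gap: 17.2
grip_force: 78.6
```

Emit:
step_arm(series=[[-1.5, -2.5, 0, 0, 0, 0], [-2.5, -4.5, 0, 0, 0, 0], [-2.5, -4.5, 0, 0, 0, 0], [-2.5, -4.5, 0, 0, 0, 0], [-2, -4, 0, 0, 0, 0], [-1.4, -2.5, 0, 0, 0, 0], [-3, -1.6, 0, 0, 0, 0], [-4, -2, 0, 0, 0, 0]])

```text
t: 5.4
tcp_pos: [481.8, 23.3, 264.0]
tool_rot: [-0.002, 0.259, 0.966, -0.0]
contact_force: [0.2, 0.9, -2.0]
finger_gap: 17.1
grip_force: 78.9
```

Emit:
step_arm(series=[[-4, -2, 0, 0, 0, 0], [-3, -0.9, 0, 0, 0, 0], [-0.7, 0, 0, 0, 0, 0], [0, 0, 0, 0, 0, 0], [0, 0, 0, 0, 0, 0]])

```text
t: 6.02
tcp_pos: [534.0, -38.8, 265.6]
tool_rot: [-0.001, 0.259, 0.966, 0.0]
contact_force: [-0.1, -0.1, -2.4]
finger_gap: 17.2
grip_force: 78.9
```

Run:
```python
from h import *
go((534.9,-40.5,175))
for n in('wrist','scene'):
    im,d,ci=snap(n);p=cloud(d,ci);np.savez(n+'2.npz',p=p,im=im)
    cv2.imwrite(f'pics/{n}2.png',im[:,:,::-1])
    m=(abs(p[...,0]-634)<60)&(abs(p[...,1]+98)<60)&(p[...,2]>124)&(p[...,2]<160)
    q=p[m]
    if len(q)>5: print(n,len(q),q.mean(0),cv2.minEnclosingCircle(q[:,:2].astype(np.float32)),np.percentile(q[:,2],[5,50,95]))
a=cv2.imread('pics/scene2.png')[130:330,150:390];cv2.imwrite('pics/s2c.png',cv2.resize(a,(720,600)))
```

```text
t 6.025 tcp [534.  -38.8 265.6] tool x [-0.866  0.5    0.001] tool z [-0.001  0.    -1.   ] go cm [-0.18 -0.11  9.06] F [-0.1 -0.1 -2.4] gap 17.150599171044572
wrist 76 [ 660.22070394 -107.86142164  131.91904561] ((658.8853759765625, -111.13214111328125), 28.439960479736328) [130.99419926 131.96073158 132.75684973]
scene 932 [637.6164224  -87.97543072 135.04150698] ((633.4940795898438, -93.2597427368164), 44.66047286987305) [129.43292747 133.10470198 144.13201827]
```

View pics/wrist2.png

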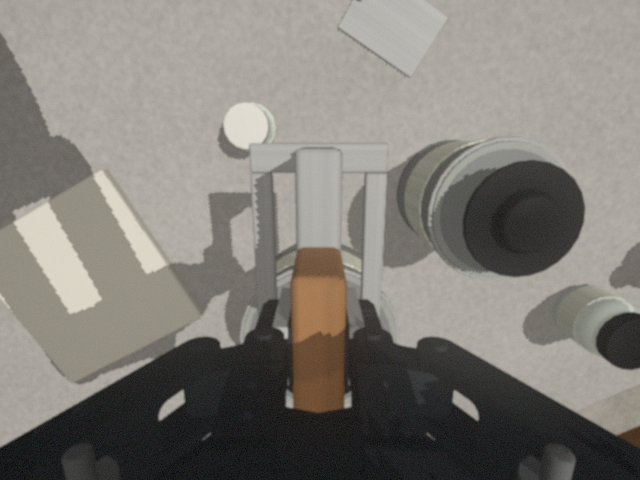

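View pics/s2c.png

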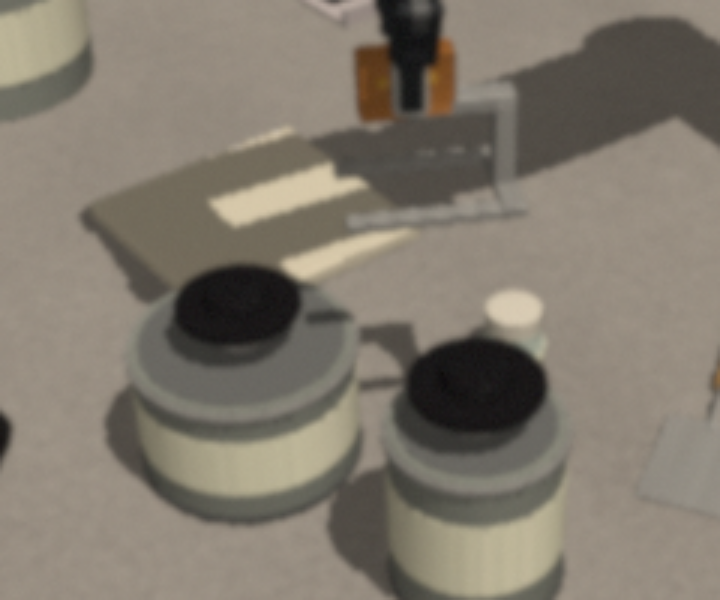

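The wrist view shows the fork centred on column 319, pointing at the tin. The scene crop shows the puller level behind the tin. The top camera's y bias is about -3 mm, judged from the puller, so the bung is at about (633.5, -95). Next I'll check the fork's level and descend.

Run:
```python
from h import *
p=np.load('wrist2.npz')['p']
for u0,u1 in((256,268),(370,382)):
  for v in(185,215,245,275): print(u0,v,np.median(p[v-5:v+5,u0:u1].reshape(-1,3),0).round(1))
```

```text
256 185 [477.1 -42.8 206.9]
256 215 [491.3 -51.9 207. ]
256 245 [506.4 -61.4 206.9]
256 275 [522.1 -71.6 206.9]
370 185 [508.8  12.1 207.1]
370 215 [523.9   4.2 207. ]
370 245 [539.4  -4.  207. ]
370 275 [555.9 -12.6 207. ]
```

Emit:
step_arm(series=[[0, 0, 2, 0, 0, 0], [0, 0, 3, 0, 0, 0], [0, 0, 2, 0, 0, 0], [0, 0, 1, 0, 0, 0], [0, 0.1, 0, 0, 0, 0], [0, 0, 0, 0, 0, 0]])

```text
t: 6.88
tcp_pos: [536.0, -38.8, 187.4]
tool_rot: [0.001, 0.259, 0.966, 0.0]
contact_force: [0.5, 0.3, -2.5]
finger_gap: 17.0
grip_force: 78.9
```

Emit:
step_arm(series=[[0, 0, 0.6, 0, 0, 0], [0, 0, 0.55, 0, 0, 0], [0, 0, 0, 0, 0, 0], [-1, 0, 0, 0, 0, 0], [-1, 0, 0, 0, 0, 0], [0, 0, 0, 0, 0, 0], [0, 0, 0, 0, 0, 0]])

```text
t: 7.75
tcp_pos: [552.6, -48.9, 174.7]
tool_rot: [-0.0, 0.259, 0.966, 0.0]
contact_force: [0.5, 0.2, -2.5]
finger_gap: 17.0
grip_force: 78.9
```

Run:
```python
from h import *
go((633.5,-95,175.6))
im,d,ci=snap('scene');cv2.imwrite('pics/s3.png',cv2.resize(im[180:330,170:370,::-1],(800,600),interpolation=cv2.INTER_CUBIC))
```

```text
t 7.75 tcp [552.6 -48.9 174.7] tool x [-0.866  0.501  0.   ] tool z [-0.  0. -1.] go cm [-9.31  0.06 -0.09] F [ 0.5  0.2 -2.5] gap 17.006565222525815
```

View pics/s3.png

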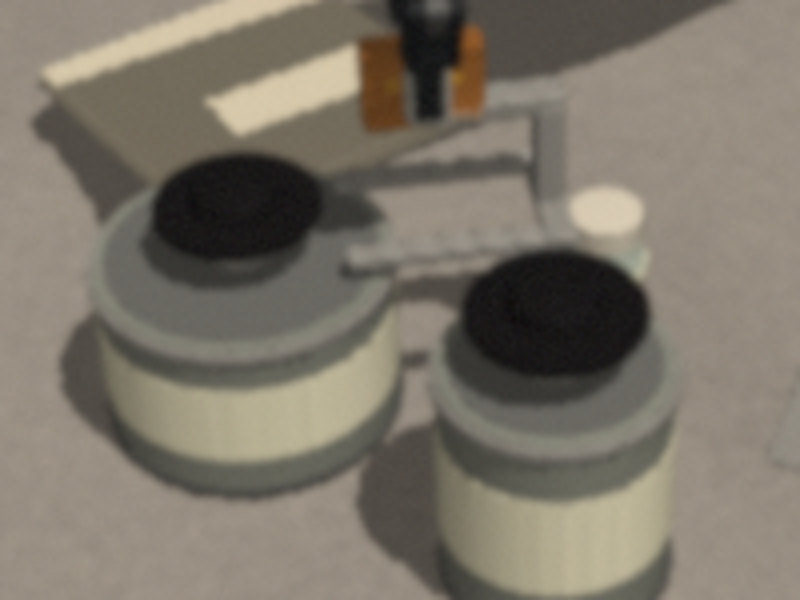

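The near prong, with its tip at (360,258), is just above the tin top and below the brim, and clear of the slim tin. I'll slide it in.

Emit:
step_arm(series=[[-1.5, 0, 0, 0, 0, 0], [-1.5, 0, 0, 0, 0, 0], [-1.5, 0, 0, 0, 0, 0], [-1.5, 0, 0, 0, 0, 0], [0, 0, 0, 0, 0, 0]])

```text
t: 8.43
tcp_pos: [604.8, -79.1, 174.6]
tool_rot: [-0.0, 0.259, 0.966, -0.0]
contact_force: [-0.5, -0.7, -2.6]
finger_gap: 17.2
grip_force: 79.0
```

Emit:
step_arm(series=[[-1.2, 0, -0.05, 0, 0, 0], [-1.2, 0, 0, 0, 0, 0], [-0.7, 0, 0, 0, 0, 0], [0, 0, 0, 0, 0, 0], [0, 0, 0, 0, 0, 0]])

```text
t: 9.05
tcp_pos: [631.2, -94.2, 175.1]
tool_rot: [-0.0, 0.259, 0.966, 0.0]
contact_force: [-0.1, 0.9, -2.3]
finger_gap: 17.0
grip_force: 78.9
```

Run:
```python
from h import *
go((633.5,-95,176))
im,d,ci=snap('scene');cv2.imwrite('pics/s4.png',cv2.resize(im[160:310,140:340,::-1],(800,600),interpolation=cv2.INTER_CUBIC))
```

```text
t 9.05 tcp [631.2 -94.2 175.1] tool x [-0.866  0.501  0.001] tool z [-0.  0. -1.] go cm [-0.24  0.05 -0.09] F [-0.1  0.9 -2.3] gap 16.972730387757434
```

View pics/s4.png

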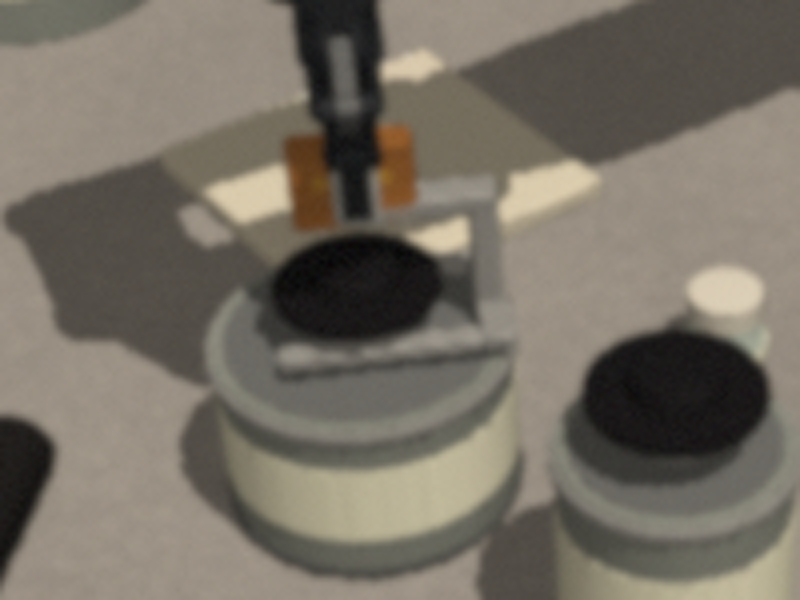

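The prongs are under the brim, from about (280,360) to (510,345), with the bung between the uprights and no contact. I'll pull up slowly.

Emit:
step_arm(series=[[-0.2, 0, 0, 0, 0, 0], [0, 0, -0.3, 0, 0, 0], [0, 0, -0.3, 0, 0, 0], [0, 0, -0.3, 0, 0, 0], [0, 0, -0.2, 0, 0, 0], [0, 0, -0.2, 0, 0, 0], [0, 0, 0, 0, 0, 0]])

```text
t: 9.98
tcp_pos: [632.4, -95.2, 187.2]
tool_rot: [-0.001, 0.259, 0.966, -0.0]
contact_force: [1.3, 0.1, -12.7]
finger_gap: 16.8
grip_force: 78.2
```

Emit:
step_arm(series=[[0, 0, -0.2, 0, 0, 0], [0, 0, -0.2, 0, 0, 0], [0, 0, -0.2, 0, 0, 0], [0, 0, -0.2, 0, 0, 0], [0, 0, -0.2, 0, 0, 0], [0, 0, -0.2, 0, 0, 0], [0, 0, 0, 0, 0, 0]])

```text
t: 10.85
tcp_pos: [633.8, -95.6, 201.8]
tool_rot: [0.001, 0.259, 0.966, 0.0]
contact_force: [0.5, 0.1, -2.7]
finger_gap: 16.8
grip_force: 79.5
```

Emit:
step_arm(series=[[0, 0, -0.2, 0, 0, 0], [0, 0, -0.2, 0, 0, 0], [0, 0, -0.2, 0, 0, 0], [0, 0, -0.2, 0, 0, 0], [0, 0, -0.2, 0, 0, 0], [0, 0, -0.2, 0, 0, 0], [0, 0, 0, 0, 0, 0]])

```text
t: 11.72
tcp_pos: [633.2, -95.4, 212.6]
tool_rot: [0.0, 0.259, 0.966, 0.0]
contact_force: [-0.8, -0.7, -2.9]
finger_gap: 16.7
grip_force: 79.5
```

Run:
```python
from h import *
go((633,-95,200))
im,d,ci=snap('scene');cv2.imwrite('pics/s5.png',cv2.resize(im[140:290,140:340,::-1],(800,600),interpolation=cv2.INTER_CUBIC))
```

```text
t 11.725 tcp [633.2 -95.4 212.6] tool x [-0.866  0.501 -0.   ] tool z [ 0. -0. -1.] go cm [0.04 0.02 1.26] F [-0.8 -0.7 -2.9] gap 16.736054581049952
```

View pics/s5.png

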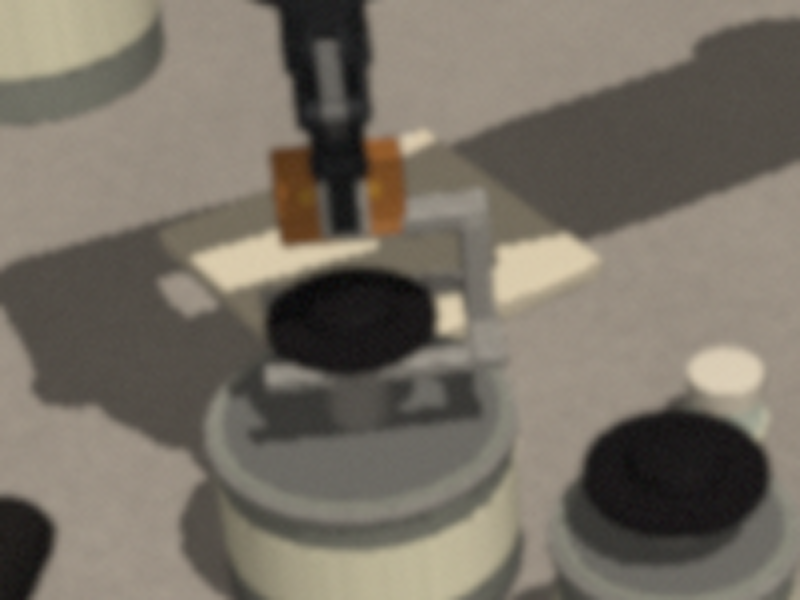

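The bung is out. It sits level on the prongs with daylight under its plug at about (355,400). I'll carry it smoothly to the slab.

Emit:
step_arm(series=[[0, 0, -0.5, 0, 0, 0], [0, 0, -0.5, 0, 0, 0], [0.17, -0.8, 0, 0, 0, 0], [0.17, -1.5, 0, 0, 0, 0], [0.17, -2.2, 0, 0, 0, 0], [0.17, -2.8, 0, 0, 0, 0], [0.17, -2.8, 0, 0, 0, 0], [0.17, -2.8, 0, 0, 0, 0]])

```text
t: 12.78
tcp_pos: [558.0, -203.9, 222.2]
tool_rot: [-0.0, 0.26, 0.966, -0.0]
contact_force: [0.1, -0.5, -3.2]
finger_gap: 17.1
grip_force: 79.5
```

Emit:
step_arm(series=[[0.17, -2.8, 0, 0, 0, 0], [0.17, -2.8, 0, 0, 0, 0], [0.17, -2.8, 0, 0, 0, 0], [0.17, -2.5, 0, 0, 0, 0], [0.17, -1.8, 0, 0, 0, 0], [0.17, -1.2, 0, 0, 0, 0], [0.17, -0.7, 0, 0, 0, 0], [0, 0, 0, 0, 0, 0]])

```text
t: 13.78
tcp_pos: [476.1, -322.4, 222.3]
tool_rot: [-0.0, 0.259, 0.966, 0.0]
contact_force: [-0.4, -0.6, -2.8]
finger_gap: 17.2
grip_force: 79.6
```

Run:
```python
from h import *
go((476,-322,82))
im,d,ci=snap('scene');im2,d2,c2=snap('wrist')
cv2.imwrite('pics/s6.png',np.hstack([cv2.resize(im[60:240,140:340,::-1],(400,360)),cv2.resize(im2[:,:,::-1],(400,360))]))
```

```text
t 13.775 tcp [ 476.1 -322.4  222.3] tool x [-0.866  0.501  0.   ] tool z [ 0.  0. -1.] go cm [ 0.03  0.02 14.03] F [-0.4 -0.6 -2.8] gap 17.20018891891941
```

View pics/s6.png

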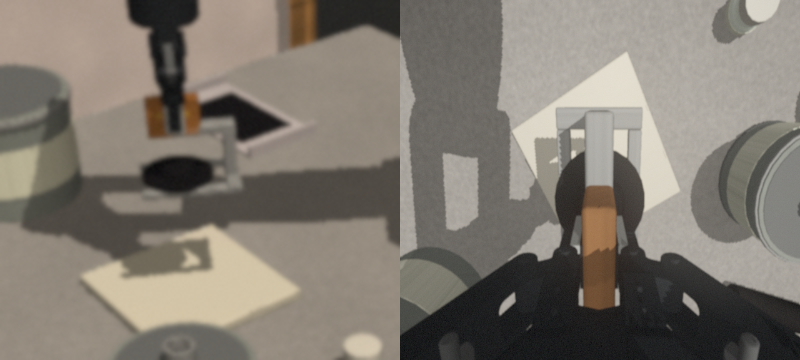

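The bung lies centred in the fork above the slab. I'll lower it.

Emit:
step_arm(series=[[0, 0, 0.8, 0, 0, 0], [0, 0, 1.6, 0, 0, 0], [0, 0, 2.2, 0, 0, 0], [0, 0, 2.4, 0, 0, 0], [0, 0, 2.2, 0, 0, 0], [0, 0, 1.6, 0, 0, 0], [0, 0, 0.9, 0, 0, 0], [0, 0, 0.5, 0, 0, 0]])

```text
t: 14.88
tcp_pos: [476.3, -322.3, 99.9]
tool_rot: [-0.0, 0.259, 0.966, 0.0]
contact_force: [-0.0, 0.4, -3.0]
finger_gap: 17.0
grip_force: 79.6
```

Emit:
step_arm(series=[[0, 0, 0.4, 0, 0, 0], [0, 0, 0.3, 0, 0, 0], [0, 0, 0.3, 0, 0, 0], [0, 0, 0.2, 0, 0, 0], [0, 0, 0.2, 0, 0, 0], [0, 0, 0.2, 0, 0, 0], [0, 0, 0, 0, 0, 0], [0, 0, 0, 0, 0, 0]])

```text
t: 15.88
tcp_pos: [476.3, -322.4, 84.4]
tool_rot: [0.0, 0.259, 0.966, -0.0]
contact_force: [-0.0, -0.1, -2.6]
finger_gap: 17.5
grip_force: 79.6
```

Emit:
step_arm(series=[[0, 0, 0.1, 0, 0, 0], [0, 0, 0.1, 0, 0, 0], [0, 0, 0, 0, 0, 0], [0, 0, 0, 0, 0, 0]])

```text
t: 16.38
tcp_pos: [476.3, -322.3, 82.3]
tool_rot: [-0.0, 0.259, 0.966, 0.0]
contact_force: [0.2, 0.2, -3.1]
finger_gap: 17.1
grip_force: 79.6
```

Emit:
step_arm(series=[[0, 0, 0.05, 0, 0, 0], [0, 0, 0.05, 0, 0, 0], [0, 0, 0, 0, 0, 0], [0, 0, 0, 0, 0, 0]])

```text
t: 16.88
tcp_pos: [476.4, -322.4, 81.7]
tool_rot: [0.0, 0.259, 0.966, -0.0]
contact_force: [-1.4, 2.5, 4.2]
finger_gap: 17.1
grip_force: 80.5
```

The fork is seated on the slab, shown by +4 N. I'll release and rise.

Emit:
step_arm(series=[[0, 0, 0, 0, 0, 0], [0, 0, 0, 0, 0, 0], [0, 0, 0, 0, 0, 0], [0, 0, 0, 0, 0, 0], [0, 0, 0, 0, 0, 0], [0, 0, 0, 0, 0, 0], [0, 0, 0, 0, 0, 0]], hand=100)

```text
t: 17.75
tcp_pos: [476.3, -322.3, 81.3]
tool_rot: [-0.0, 0.259, 0.966, 0.0]
contact_force: [0.5, -0.7, 0.5]
finger_gap: 85.1
grip_force: 0.0
```

Emit:
step_arm(series=[[0, 0, -1, 0, 0, 0], [0, 0, -3, 0, 0, 0], [0, 0, -4, 0, 0, 0], [0, 0, -4, 0, 0, 0], [0, 0, -3, 0, 0, 0], [0, 0, 0, 0, 0, 0], [0, 0, 0, 0, 0, 0]])

```text
t: 18.62
tcp_pos: [476.1, -322.2, 230.8]
tool_rot: [-0.0, 0.259, 0.966, 0.0]
contact_force: [-0.4, -0.4, -0.2]
finger_gap: 85.9
grip_force: 0.0
```

Run:
```python
from h import *
go((476,-322,82))
im,d,ci=snap('scene');im2,d2,c2=snap('wrist')
cv2.imwrite('pics/s7.png',np.hstack([cv2.resize(im[90:270,140:340,::-1],(400,360)),cv2.resize(im2[:,:,::-1],(400,360))]))
```

```text
t 18.625 tcp [ 476.1 -322.2  230.8] tool x [-0.866  0.501  0.   ] tool z [-0.  0. -1.] go cm [1.000e-02 1.000e-02 1.488e+01] F [-0.4 -0.4 -0.2] gap 85.85472829949423
```

View pics/s7.png

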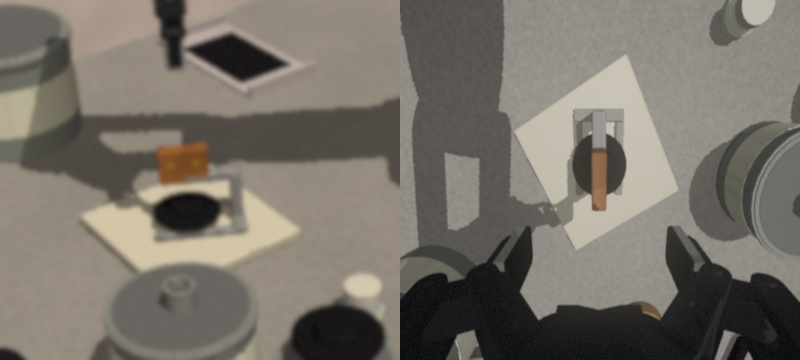

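The puller stands upright mid-slab with the bung level in its fork, and the gripper is clear.

```bash
python3 -c "
from workcell import arm
print(arm.finish_job())"
```

```text
the job is handed in; nothing more can be done
None
```

The wide tin is open, and the puller stands upright near the middle of the slab with the bung right way up in its fork; I handed the job in at about 19 s, but no verdict was returned.

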